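# Repack the call-out toolbox: swap tin and jar

## Robot

A 6-joint arm with a two-finger parallel gripper is mounted at the origin on the work surface. World frame = base frame: x ahead of the robot, y to its left, z up, the work surface at z = 0. Lengths are in m, angles in degrees, forces in N, time in s.
With the tool pointing down it reaches from about 0.3 to 0.825 m from the base axis. Payload 5.4 kg.
Tool frame: the origin (TCP) lies at the very end of the fingers, on their centre line; the grasp point (between the pads) lies 19 mm behind it; z points along the fingers, y is the direction in which the jaws open and shut (so a half turn about z gives the same grasp; the last joint's range is limited). The gripper opens to 92 mm and grips with 3 to 60 N. Pads are 20 mm wide; open, the fingers measure 128 mm over their backs; the gripper's body (75 mm by 189 mm) begins 69 mm behind the grasp point.
Start: joints at [-12.038, 9.076, 91.501, -0, 79.423, -12.038], TCP at [0.575, -0, 0.215] pointing down, gripper open.
Joint ranges: [-166.64, 166.64], [-54.1, 131.32], [10.49, 154.53], [-73.88, 253.88], [9.74, 151.15], [-171.62, 171.62]. Speed limits (degrees/s): [147.25, 147.25, 180, 180, 180, 180].

## Interface

Orientations are given as [roll, pitch, yaw] about the fixed x, y, z axes, in that order (R = Rz(yaw) Ry(pitch) Rx(roll)).
In Python, from workcell import arm gives the robot as it stands.
- The arm moves only by the shell command python3 -m pendant 'ROWS' [OPENING]. ROWS is JSON, one flat list of numbers, 4 for each row, row after row: the shift along the tool's x, y, z in cm, then the turn about the tool's z in rad. In form: [x, y, z, spin, x, y, z, spin, ...]. A call has 1 to 10 rows; each row shifts and turns the commanded pose from where the row before left it, along the tool's axes as they then stand; what a row does not reach is not made up. A row lasts 1/8 s, in which the tool goes at most 62.5 mm and 10.7 degrees, less where a joint would pass 70% of its speed; a pose out of reach is approached as far as the arm can. A call is refused whole if a number of a shift passes 6.25 or a number of a turn 0.188, either way. A call with a gripper value outside its range is refused whole. OPENING is the opening, from -1 (shut) to 1 (fully open), set as the call begins (- or left out, the last holds). The fingers move at their own pace and stop on an object; the grip force is fixed at half the most. Time passes only in rows, so rows that do not move let the fingers close. It gives the time, the measured TCP pose, the force and the opening at its end, in the units of the state.
- arm.state(): the state, without advancing time (a new reading comes with each control period).
- arm.get_image(name): name is "scene" or "side" or "wrist"; returns a dict with "image" (384x512x3 uint8, red, green, blue), "fx", "fy", "cx", "cy" (pixels), "k1" (the pictures are not rectified: a ray, as slopes to the right and down, at radius r is drawn at 1 + k1 r^2 times it, then the intrinsics apply), "extrinsics" (4x4, takes a point from camera to world coordinates); the wrist camera has in their place "T_tool_cam" (4x4, takes a point from camera to tool coordinates, whose origin is the TCP and whose axes are the flange's). Camera axes: x right, y up, looking along -z (the intrinsics and any distortion apply to the point x, -y, -z); pixel columns grow to the right and rows downward; lengths in m; the calibration is good to about 2 mm. A picture is of the moment at which its call begins: read the wrist's pose just before it. There is no depth.
- arm.hand_in(): hands the job in, once; it reports no verdict.
The state is a dict: "clock": time; "q": joint angles; "dq": joint speeds; "effort": joint torques, N m; "position": TCP position; "eef_rot": TCP orientation; "force": force on the tool from outside, world axes, zero at the start; "torque": the same for the moment, N m; "grip_width": finger opening in m.
Only numpy, scipy, OpenCV 4.12 (cv2) and the standard library are available. Lean on these libraries where they do the work, as an engineer would, in place of code of your own. Each camera call takes 0.05 s, during which the arm holds its last target. There are 200 camera calls.

## Task

The red toolbox is packed with the wrong thing for the next call-out. Open its lid all the way until it rests back on its stop and leave it open; then swap the yellow tin in the toolbox with the blue-lidded jar in the divider rack, so that the jar stands upright in the toolbox bay the tin came from and the tin stands upright about the middle of the rack lane the jar came from. Set both down rather than dropping them, and leave everything else where it is.

Things in the scene. Friction and masses are not known exactly. Their poses are not given: they have to be found in the camera images.
- toolbox: Red steel toolbox fixed on the bench, 160 mm deep (x, front to hinge) by 302 mm long (y), rim 79 mm high, shut lid to 101 mm, sheet 3 mm; turned up to 12 degrees. Origin: centre of its underside. A 79 mm high partition along y leaves a front row 74 mm wide, split by a 69 mm high divider into two bays 146 mm long. Fixed sockets and ratchet (to 37 mm high) fill the trough behind.
- bay0 (a point): Centre of the floor of the front bay on the toolbox's +y side (axes as the toolbox's), 3 mm above the bench. Bay 74 mm (x) by 146 mm (y), 76 mm deep. One bay holds the tin, the other the tape measure.
- bay1 (a point): The same for the front bay on the toolbox's -y side.
- lid (a joint): Toolbox lid angle in rad: 0 shut, grows as it opens, 1.85 on its stop. Hinge along the toolbox's y at the rear rim. Lid 0.45 kg, 22 mm deep; its own weight shuts it below about 1.4 rad and lays it back on the stop beyond that.
- lid_grip (a point): Black lid grip: a tongue sticking straight out of the middle of the lid's front edge, 32 mm wide (y), 14 mm thick, 42 mm long, nothing beside or below it. This point: in its middle plane, 26 mm out from the lid's front face; 186 mm in front of the hinge axis and 10 mm above it when shut. Axes as the lid's (equal to the toolbox's when shut).
- lid_hinge (a point): Point on the hinge axis, at the middle of the toolbox's rear top edge, 79 mm above the bench. Axes as the lid's; the lid turns about y, positive opening.
- rack: Bare aluminium divider rack fixed on the bench, 164 mm deep (x, front to back) by 247 mm wide (y): five black-edged upright fins 3 mm thick along x, tops 79 mm above the bench, on a 3 mm base with 12 mm high lips across front and back; open above. Turned up to 12 degrees. Origin: centre of its underside. Rack and toolbox stand one left, one right of the robot's x axis, about 0.5 m apart.
- lane0 (a point): Centre of the floor of rack lane 0 (lane 0 is furthest to the rack's +y), axes as the rack's, 3 mm above the bench. Lane 58 mm wide in y, 158 mm long in x between the lips. Each lane holds one jar at the start.
- lane1 (a point): Centre of the floor of rack lane 1 (lane 0 is furthest to the rack's +y), axes as the rack's, 3 mm above the bench. Lane 58 mm wide in y, 158 mm long in x between the lips. Each lane holds one jar at the start.
- lane2 (a point): Centre of the floor of rack lane 2 (lane 0 is furthest to the rack's +y), axes as the rack's, 3 mm above the bench. Lane 58 mm wide in y, 158 mm long in x between the lips. Each lane holds one jar at the start.
- lane3 (a point): Centre of the floor of rack lane 3 (lane 0 is furthest to the rack's +y), axes as the rack's, 3 mm above the bench. Lane 58 mm wide in y, 158 mm long in x between the lips. Each lane holds one jar at the start.
- tin_center (a point): Yellow steel tin, paper band, flush press lid (nothing to grip on top), 66 mm (its x) by 50 mm (its y) by 64 mm tall, 0.14 to 0.28 kg. Point half-way up at its centre. In its toolbox bay its 66 mm side lies along the toolbox's x: it can only be held across 50 mm. A lane takes it only with 66 mm along the lane, held across 66 mm. The bench between toolbox and rack is free to set it down.
- jar_center (a point): The jar to swap: closed round white jar with a blue screw lid, 50 mm across, 64 mm tall (lid: the top 21 mm; body 49 mm across), 0.13 to 0.25 kg, upright in one of the rack lanes. Point half-way up at its centre.
- jar_green_center (a point): Closed round jar, 50 mm across and 64 mm tall, white with a green lid, standing upright in a rack lane; a bystander. Point at its centre, half-way up.
- jar_black_center (a point): Closed round jar, 50 mm across and 64 mm tall, grey with a black lid, standing upright in a rack lane; a bystander. Point at its centre, half-way up.
- jar_orange_center (a point): Closed round jar, 50 mm across and 64 mm tall, white with an orange lid, standing upright in a rack lane; a bystander. Point at its centre, half-way up.
- measure_center (a point): Black and green tape measure standing in the other front bay, 40 mm (x) by 66 mm (y) by 60 mm tall; a bystander. Point at its centre.
- roll_center (a point): Roll of tape lying flat on the bench, 84 mm across, 36 mm tall, beyond the gap between toolbox and rack; a bystander. Point at its centre.
- can_center (a point): Spray can, 52 mm across and 178 mm tall, upright on the bench at the left; a bystander. Point at its centre.
- wrench_grip (a point): Wrench lying on the bench at the right; a bystander. Point on its shank.
Things that resemble listed ones, but are neither listed nor needed, are in the scene too. What is shaped like the part that bears jar_center but pink is not meant.

How it is judged (in metres and radians):
On the way:
1. the toolbox lid lies back on its stop (value of joint lid above 1.75 rad), for 0.2 s.
At the end, for the whole second after the job is handed in: Lid on its stop (over 1.75 rad). Blue-lidded jar upright within 7 degrees on the floor of the bay the tin left, within 55 mm of the bay's centre; yellow tin upright within 7 degrees on the floor of the lane the jar left, within 30 mm of the lane's centre (value of joint lid above 1.75 rad and ((horizontal distance between jar_center and bay0 below 0.055 m and z of jar_center in the frame of bay0 between 0.026 and 0.038 m) or (horizontal distance between jar_center and bay1 below 0.055 m and z of jar_center in the frame of bay1 between 0.026 and 0.038 m)) and ((horizontal distance between tin_center and lane0 below 0.03 m and z of tin_center in the frame of lane0 between 0.026 and 0.038 m) or (horizontal distance between tin_center and lane1 below 0.03 m and z of tin_center in the frame of lane1 between 0.026 and 0.038 m) or (horizontal distance between tin_center and lane2 below 0.03 m and z of tin_center in the frame of lane2 between 0.026 and 0.038 m) or (horizontal distance between tin_center and lane3 below 0.03 m and z of tin_center in the frame of lane3 between 0.026 and 0.038 m)) and angle between each of jar_center, tin_center's own z axis and vertical below 0.12 rad); the robot touches nothing.
It fails at once if the tin was dropped into the rack lane (faster than 0.5 m/s within 25 mm of its floor) (linear speed of tin above 0.5 m/s and height (world z) of tin_center below 0.06 m and (horizontal distance between tin_center and lane0 below 0.03 m or horizontal distance between tin_center and lane1 below 0.03 m or horizontal distance between tin_center and lane2 below 0.03 m or horizontal distance between tin_center and lane3 below 0.03 m)).
It fails at once if the jar was dropped into the toolbox bay (faster than 0.5 m/s within 25 mm of its floor) (linear speed of jar above 0.5 m/s and height (world z) of jar_center below 0.06 m and (horizontal distance between jar_center and bay0 below 0.055 m or horizontal distance between jar_center and bay1 below 0.055 m)).
It fails at once if another jar in the rack was moved more than 30 mm (distance of any of jar_green_center, jar_black_center, jar_orange_center from where it was at the start of the episode above 0.03 m).
It fails at once if the tape measure in the toolbox was moved more than 30 mm (distance of measure_center from where it was at the start of the episode above 0.03 m).
It fails at once if the tape roll, spray can or wrench on the bench was moved more than 30 mm (distance of any of roll_center, can_center, wrench_grip from where it was at the start of the episode above 0.03 m).
It also fails if it takes over 70 s, if anything falls off the work surface, if the arm or the gripper's body presses on something with over 40 N, if the wrist force passes 120 N, or if a joint passes its speed limit or range.

## Working session

There is one attempt and no reset: what is moved stays moved. The work goes in short steps, Python scripts to look and compute and a shell command to move; the robot and the scene stay as the last step left them, time stands still between calls to the robot, and variables do not carry over. Pictures are saved under pics/ and viewed, about 8 in all and at most 12, crops included, and the job is handed in when it is done.

```bash
ls; mkdir -p pics
cat > h.py <<'E'
import numpy as np, cv2
from workcell import arm
from scipy.spatial.transform import Rotation as Ro
def pose(s=None):
    s=s or arm.state(); T=np.eye(4); T[:3,:3]=Ro.from_euler('xyz',s['eef_rot'],degrees=True).as_matrix(); T[:3,3]=s['position']; return T
def grab(name,fn=None):
    T=pose(); d=arm.get_image(name)
    d['E']=np.array(d['extrinsics']) if 'extrinsics' in d else T@np.array(d['T_tool_cam'])
    if fn: cv2.imwrite('pics/'+fn,cv2.cvtColor(d['image'],cv2.COLOR_RGB2BGR))
    return d
def ray(d,u,v):
    K=np.array([[d['fx'],0,d['cx']],[0,d['fy'],d['cy']],[0,0,1]])
    p=cv2.undistortPoints(np.array([[[u,v]]],float),K,np.array([d['k1'],0,0,0,0.]))[0,0]
    r=d['E'][:3,:3]@np.array([p[0],-p[1],-1]); return d['E'][:3,3],r/np.linalg.norm(r)
def onz(d,u,v,z):
    o,r=ray(d,u,v); return o+r*(z-o[2])/r[2]
def proj(d,P):
    c=np.linalg.inv(d['E'])@np.r_[P,1]; x,y=c[0]/-c[2],-c[1]/-c[2]; k=1+d['k1']*(x*x+y*y)
    return d['fx']*x*k+d['cx'],d['fy']*y*k+d['cy']
E
python3 - <<'E'
from h import *
import pickle
s=arm.state();print(s)
D={n:grab(n) for n in('scene','side','wrist')}
pickle.dump(D,open('d0.pkl','wb'))
for n,d in D.items(): print(n,d['fx'],d['k1'],d['E'].round(3).tolist())
a=np.hstack([D['scene']['image'],D['side']['image']])
for n in('scene','side'): cv2.imwrite(f'pics/{n}0.png',cv2.resize(D[n]['image'][:,:,::-1],(800,600),interpolation=cv2.INTER_CUBIC))
E
```

```text
pics
{'clock': 0.0, 'q': array([-1.20363395e+01,  9.11099227e+00,  9.15707291e+01, -3.19591940e-03,
        7.94228357e+01, -1.20376057e+01]), 'dq': array([-0.04550844,  0.00586306,  0.07256967, -0.05300063,  0.01849358,
       -0.03225452]), 'effort': array([ 4.79022274e-04, -3.85570908e+01, -3.22103977e+01,  7.00944406e-02,
        3.78346047e-02, -1.56143192e-04]), 'position': array([5.74381922e-01, 1.07676114e-04, 2.13647801e-01]), 'eef_rot': array([-1.79897087e+02, -1.87342693e-02,  9.00018389e+01]), 'force': array([-0.50324947, -0.62894285, -0.70914973]), 'torque': array([0.00018469, 0.06227037, 0.01404679]), 'grip_width': 0.09214133815694885}
scene 454.13308031909713 -0.15383944967431587 [[-0.857, -0.435, 0.275, 1.015], [0.514, -0.737, 0.439, 0.675], [0.012, 0.518, 0.856, 1.384], [0.0, 0.0, 0.0, 1.0]]
side 363.73974636935134 -0.10027229100761403 [[0.692, 0.534, -0.487, -0.139], [-0.722, 0.516, -0.461, -0.666], [0.005, 0.67, 0.742, 1.209], [0.0, 0.0, 0.0, 1.0]]
wrist 302.4253592943796 -0.020197292531889663 [[1.0, 0.0, 0.003, 0.575], [-0.001, 0.955, 0.297, 0.084], [-0.003, -0.297, 0.955, 0.384], [0.0, 0.0, 0.0, 1.0]]
```

View pics/scene0.png

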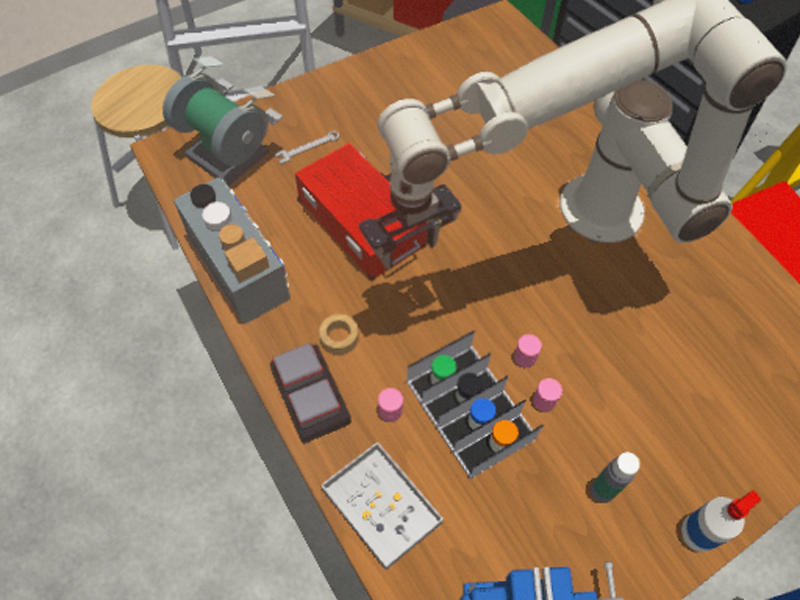

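View pics/side0.png

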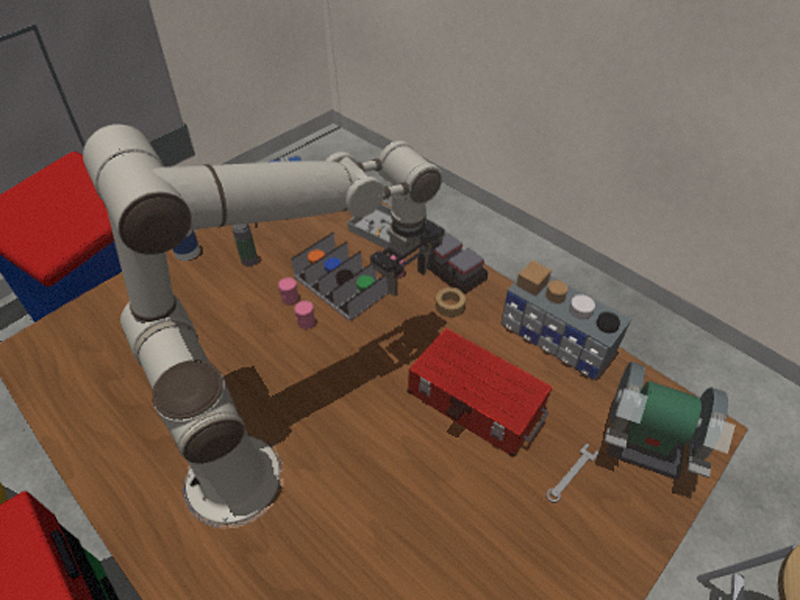

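Scene (800 px frame): red toolbox at (365,210) with its grip toward the robot (side view (458,412)), and the rack at (475,405).
Candidates for the jar, all in the scene view:
- green (443,366)
- black (470,385)
- **blue (483,410)**
- orange (505,432)
- pink pots on the bench (390,404), (528,350), (547,393)

The blue one in the rack is the target. Next I'll measure and check it in a crop.

Run:
```python
from h import *
import pickle
D=pickle.load(open('d0.pkl','rb')); k=800/512
def blob(d,lo,hi,box=None,mn=20):
    hsv=cv2.cvtColor(d['image'],cv2.COLOR_RGB2HSV); m=cv2.inRange(hsv,lo,hi)
    if box: 
        z=np.zeros_like(m); x0,y0,x1,y1=[int(b/k) for b in box]; z[y0:y1,x0:x1]=m[y0:y1,x0:x1]; m=z
    return m
# lids
for nm,lo,hi in(('blue',(105,120,90),(125,255,255)),('orange',(5,150,120),(15,255,255)),('green',(50,120,70),(80,255,255))):
    for n,box in(('scene',(400,330,545,480)),('side',(290,230,400,320))):
        m=blob(D[n],lo,hi,box); c=max(cv2.findContours(m,0,2)[0],key=cv2.contourArea); (u,v),r=cv2.minEnclosingCircle(c)
        u,v=cv2.minAreaRect(c)[0]
        print(nm,n,round(u),round(v),cv2.contourArea(c),onz(D[n],u,v,.062).round(4))
d=D['side']; m=blob(d,(0,170,90),(8,255,255),(400,325,555,460)); m2=blob(d,(172,170,90),(180,255,255),(400,325,555,460)); m|=m2
c=max(cv2.findContours(m,0,2)[0],key=cv2.contourArea); ap=cv2.approxPolyDP(cv2.convexHull(c),3,True)[:,0]
print('box hull px800',(ap*k).round().tolist()); 
for p in ap: print((p*k).round(),onz(d,*p,.101).round(3))
d=D['scene']
a=cv2.resize(d['image'][205:310,250:355],(590,590),interpolation=cv2.INTER_CUBIC)
b=cv2.resize(D['side']['image'][205:310,250:360],(0,0),fx=5,fy=5)
cv2.imwrite('pics/c1.png',a[:,:,::-1]);
```

```text
blue scene 309 262 191.5 [0.5858 0.3104 0.062 ]
blue side 212 168 46.0 [0.5854 0.3152 0.062 ]
orange scene 279 258 1908.0 [0.6591 0.2508 0.062 ]
orange side 202 163 45.5 [0.5747 0.3765 0.062 ]
green scene 284 234 162.0 [0.6005 0.1866 0.062 ]
green side 234 180 46.0 [0.5986 0.1867 0.062 ]
box hull px800 [[445.0, 328.0], [550.0, 386.0], [519.0, 434.0], [409.0, 369.0]]
[445. 328.] [ 0.603 -0.107  0.101]
[550. 386.] [ 0.64  -0.401  0.101]
[519. 434.] [ 0.485 -0.424  0.101]
[409. 369.] [ 0.448 -0.129  0.101]
```

View pics/c1.png

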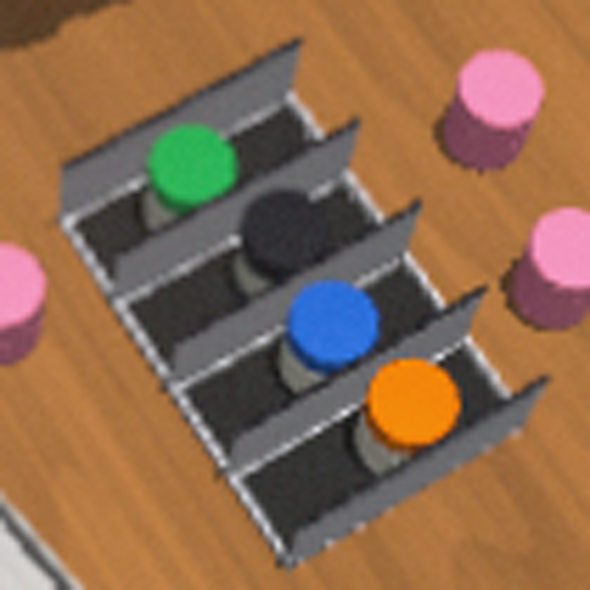

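The crop confirms the blue lid at (332,325) in the third lane, between black and orange. I'll work out the rack pose from the fin tips and move over the lid grip.

```bash
python3 - <<'E'
from h import *
import pickle
D=pickle.load(open('d0.pkl','rb')); d=D['scene']; s=590/105
F=lambda u,v:onz(d,250+u/s,205+v/s,.079)[:2]
f=np.array([F(*p) for p in((300,42),(357,122),(418,203),(484,290),(548,378))]); b=np.array([F(62,168),F(302,530)])
print('front',f.round(4).tolist(),'back',b.round(4).tolist())
y=f[4]-f[0]; print('yaw',np.degrees(np.arctan2(y[1],y[0]))-90, np.linalg.norm(y), np.degrees(np.arctan2(*(f[0]*0+b[0]-f[0])[::-1])))
print('centre',(f.mean(0)+b.mean(0))/2)
print(np.array(proj(D['side'],[.439,-.278,.089]))*800/512)
E
python3 -m pendant '[-4.6,-2.25,-0.5,0,-4.6,-2.25,-0.5,0,-4.6,-2.25,-0.5,0,-4.6,-2.25,-0.5,0,-4.6,-2.25,-0.5,0,-4.6,-2.25,-0.5,0]'
python3 -m pendant '[0,0,0,0.18,0,0,0,0.18,0,0,0,0.18,0,0,0,0.18,0,0,0,0.18,0,0,0,0.18,0,0,0,0.18,0,0,0,0.18,0,0,0,0]'
python3 - <<'E'
from h import *
import pickle
d=grab('wrist','w1.png'); pickle.dump(d,open('d1.pkl','wb')); print(arm.state()['q'],[np.round(proj(d,p)) for p in([.439,-.278,.089],[.465,-.277,.101])])
E
```

```text
front [[0.5085, 0.1607], [0.5094, 0.2206], [0.5086, 0.2803], [0.5075, 0.3428], [0.5077, 0.4033]] back [[0.6696, 0.159], [0.6705, 0.4043]]
yaw 0.19154290909573035 0.2426239542541615 -0.5888529344656932
centre [0.58919351 0.28161208]
[454.26560987 411.04896592]
clock: 0.9
position: [0.4389, -0.2772, 0.2445]
eef_rot: [-180.0, -0.0, 90.0]
force: [0.8, -0.5, -0.1]
grip_width: 0.0914
clock: 2.02
position: [0.4398, -0.2759, 0.2443]
eef_rot: [-180.0, 0.0, 7.6]
force: [0.3, -0.5, -0.0]
grip_width: 0.0919
[-4.54474870e+01 -3.78212550e-01  9.81280533e+01 -2.63657927e-03
  8.22804147e+01  3.68607736e+01] [array([254., 176.]), array([256., 155.])]
```

View pics/w1.png

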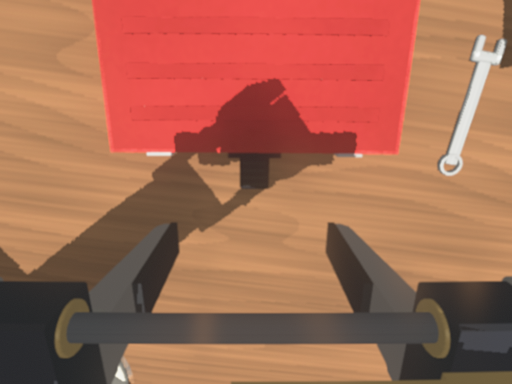

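The tongue shows at (255,170) px, within about 2 mm of where I predicted it, and the lid edge is level in the view, so the yaw is good. Next I descend and grip across its 32 mm width.

```bash
python3 -m pendant '[0,0.2,4,0,0,0,4,0,0,0,4,0,0,0,3,0,0,0,1.4,0,0,0,1,0,0,0,0,0]'
python3 -m pendant '[0,0,0,0,0,0,0,0,0,0,0,0,0,0,0,0,0,0,0,0,0,0,0,0]' -1
python3 - <<'E'
# arc increments in tool x (toward hinge), z(down) cm, steps of lid angle
import numpy as np
th=np.linspace(0,1.85,26); p=np.c_[-18.6*np.cos(th)+1.0*np.sin(th),18.6*np.sin(th)+1.0*np.cos(th)]
print(np.c_[th[1:],np.diff(p[:,0]),-np.diff(p[:,1])].round(2).tolist())
E
```

```text
clock: 2.95
position: [0.4404, -0.2782, 0.0708]
eef_rot: [180.0, -0.0, 7.5]
force: [0.7, -0.3, 0.1]
grip_width: 0.0922
clock: 3.7
position: [0.4402, -0.278, 0.0706]
eef_rot: [-180.0, 0.0, 7.5]
force: [0.5, 0.1, 0.3]
grip_width: 0.0337
[[0.07, 0.12, -1.37], [0.15, 0.23, -1.36], [0.22, 0.33, -1.34], [0.3, 0.42, -1.31], [0.37, 0.52, -1.28], [0.44, 0.61, -1.23], [0.52, 0.7, -1.19], [0.59, 0.79, -1.13], [0.67, 0.87, -1.07], [0.74, 0.95, -1.0], [0.81, 1.02, -0.93], [0.89, 1.08, -0.85], [0.96, 1.14, -0.77], [1.04, 1.2, -0.68], [1.11, 1.24, -0.59], [1.18, 1.28, -0.5], [1.26, 1.32, -0.4], [1.33, 1.34, -0.3], [1.41, 1.36, -0.2], [1.48, 1.37, -0.1], [1.55, 1.38, -0.0], [1.63, 1.37, 0.1], [1.7, 1.36, 0.2], [1.78, 1.34, 0.3], [1.85, 1.32, 0.4]]
```

Gripped (33.7 mm). Next I lift along the arc.

```bash
python3 -m pendant '[0.12,0,-1.37,0,0.23,0,-1.36,0,0.33,0,-1.34,0,0.42,0,-1.31,0,0.52,0,-1.28,0,0.61,0,-1.23,0,0.7,0,-1.19,0]'
python3 -m pendant '[0.79,0,-1.13,0,0.87,0,-1.07,0,0.95,0,-1,0,1.02,0,-0.93,0,1.08,0,-0.85,0,1.14,0,-0.77,0]'
```

```text
clock: 4.58
position: [0.4697, -0.274, 0.1621]
eef_rot: [-180.0, 0.0, 7.5]
force: [0.7, -0.5, -4.2]
grip_width: 0.0314
clock: 5.32
position: [0.528, -0.2667, 0.2194]
eef_rot: [180.0, 0.0, 7.5]
force: [-0.8, -1.4, -3.8]
grip_width: 0.0316
```

```bash
python3 -m pendant '[1.2,0,-0.68,0,1.24,0,-0.59,0,1.28,0,-0.5,0,1.32,0,-0.4,0,1.34,0,-0.3,0,1.36,0,-0.2,0]'
python3 -m pendant '[1.37,0,-0.1,0,1.38,0,0,0,1.37,0,0.1,0,1.36,0,0.2,0,1.34,0,0.3,0,1.2,0,0.35,0,0,0,0,0]'
```

```text
clock: 6.08
position: [0.6049, -0.257, 0.2467]
eef_rot: [179.9, -0.0, 7.5]
force: [-2.3, -2.6, -0.4]
grip_width: 0.0318
clock: 6.95
position: [0.686, -0.2468, 0.2392]
eef_rot: [179.8, -0.3, 7.5]
force: [1.9, -5.0, 4.8]
grip_width: 0.032
```

```bash
python3 -m pendant '[0,0,0,0,0,0,0,0,0,0,0,0,0,0,-2,0,0,0,-4,0]' 1
python3 -m pendant '[-4.3,0,0,0,-4.3,0,0,0,-4.3,0,0,0,-4.3,0,0,0,-4.3,0,0,0,0,0,1.5,0,0,0,1.5,0,0,0,0,0]'
python3 - <<'E'
from h import *
import pickle
d=grab('wrist','w2.png'); pickle.dump(d,open('d2.pkl','wb')); s=grab('side');
a=np.vstack([d['image'][:300],cv2.resize(s['image'][190:310,230:370],(512,300*1))])
cv2.imwrite('pics/w2b.png',a[:,:,::-1])
E
```

```text
clock: 7.58
position: [0.6827, -0.2455, 0.2967]
eef_rot: [-179.9, 0.2, 7.5]
force: [-0.1, 0.1, 1.1]
grip_width: 0.0797
clock: 8.57
position: [0.4704, -0.2731, 0.2651]
eef_rot: [-179.8, 0.1, 7.5]
force: [0.7, -0.3, 0.4]
grip_width: 0.0919
```

View pics/w2b.png

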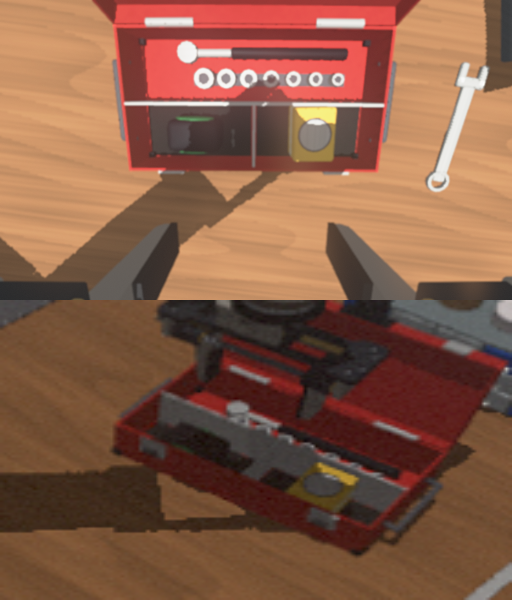

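The lid is on its stop at the rear. The tin's top is at (314,135) in the right-hand bay (bay1), and the tape measure is in the left one at (190,132). Next I'll measure the tin and the bay.

Run:
```python
from h import *
import pickle
d=pickle.load(open('d2.pkl','rb')); T=pose(); print(T[:3,3])
hsv=cv2.cvtColor(d['image'],cv2.COLOR_RGB2HSV); m=cv2.inRange(hsv,(20,130,60),(35,255,255)); m[:,:270]=0;m[:95]=0;m[175:]=0;m[:,380:]=0
c=max(cv2.findContours(m,0,2)[0],key=cv2.contourArea); r=cv2.minAreaRect(c); print(r)
for n,p in(('tin',r[0]),): print(n,onz(d,*p,.067))
b=cv2.boundingRect(c);print(b)
Ti=np.linalg.inv(T)
def tl(u,v,z): return (Ti@np.r_[onz(d,u,v,z),1])[:3].round(4)
print('tin corners tool',[tl(u,v,.067).tolist() for u,v in cv2.boxPoints(r)])
print('tin ctr tool',tl(*r[0],.067))
print('divider',tl(254,135,.069),'partition',tl(310,104,.079),'outer rim L/R',tl(131,170,.079),tl(379,170,.079), 'front edge',tl(254,170,.079))
```

```text
[ 0.47100942 -0.27369917  0.26676222]
((314.4520263671875, 133.75225830078125), (40.10986328125, 54.73966598510742), 3.6522228717803955)
tin [ 0.51935199 -0.34258669  0.067     ]
(293, 107, 44, 54)
tin corners tool [[0.0069, 0.0497, 0.1997], [0.0723, 0.0513, 0.1997], [0.0695, 0.0987, 0.1997], [0.0037, 0.0996, 0.1997]]
tin ctr tool [0.0389 0.0748 0.1997]
divider [0.0377 0.0017 0.1977] partition [0.074  0.0653 0.1877] outer rim L/R [-0.0029 -0.1478  0.1879] [-0.0032  0.1535  0.1876] front edge [-0.0031  0.0017  0.1878]
```

```bash
python3 -m pendant '[1.9,3.75,0,0,1.9,3.75,0,0,0,0,5,0,0,0,5,0,0,0,5,0,0,0,3,0]' 0.74
python3 -m pendant '[0,0,2.5,0,0,0,2,0,0,0,1.4,0,0,0,1,0,0,0,0,0,0,0,0,0]'
python3 -m pendant '[0,0,0,0,0,0,0,0,0,0,0,0,0,0,0,0,0,0,0,0]' -1
```

```text
clock: 9.43
position: [0.5175, -0.3424, 0.0842]
eef_rot: [-179.9, 0.1, 7.5]
force: [0.6, -0.1, 0.8]
grip_width: 0.0801
clock: 10.18
position: [0.5184, -0.3439, 0.019]
eef_rot: [179.9, -0.1, 7.5]
force: [0.7, -0.1, -0.3]
grip_width: 0.0801
clock: 10.8
position: [0.5179, -0.3434, 0.0183]
eef_rot: [-180.0, -0.0, 7.5]
force: [-0.2, 0.8, 3.2]
grip_width: 0.0499
```

```bash
python3 -m pendant '[0,0,-1.5,0,0,0,-2.5,0,0,0,-4,0,0,0,-5,0,0,0,-3,0,0,0,0,0.131]'
python3 -m pendant '[-0.48,-4.66,0,0,-0.48,-4.66,0,0,-0.48,-4.66,0,0,-0.48,-4.66,0,0,-0.48,-4.66,0,0,-0.48,-4.66,0,0,-0.48,-4.66,0,0,-0.48,-4.66,0,0,0,0,0,0]'
python3 -m pendant '[0,0,4,0,0,0,4,0,0,0,4,0,0,0,2,0,0,0,1,0,0,0,0.5,0,0,0,0.4,0,0,0,0,0]'
```

```text
clock: 11.55
position: [0.5194, -0.345, 0.1829]
eef_rot: [179.7, -0.3, -0.2]
force: [-0.4, 0.1, -1.9]
grip_width: 0.0496
clock: 12.68
position: [0.4789, 0.0318, 0.1786]
eef_rot: [-180.0, -0.0, 0.2]
force: [-0.0, -0.2, -0.7]
grip_width: 0.0502
clock: 13.68
position: [0.4799, 0.0292, 0.0195]
eef_rot: [180.0, -0.0, -0.0]
force: [0.4, -0.2, -1.9]
grip_width: 0.0499
```

```bash
python3 -m pendant '[0,0,0.2,0,0,0,0.2,0,0,0,0,0]'
python3 -m pendant '[0,0,0,0,0,0,0,0,0,0,0,0,0,0,-2,0,0,0,-5,0,0,0,-6,0,0,0,-6,0,0,0,-4,0]' 1
python3 -m pendant '[1.6,-4.0,0,0,1.6,-4.0,0,0,1.6,-4.0,0,0,1.6,-4.0,0,0,1.6,-4.0,0,0,1.6,-4.0,0,0]'
python3 -m pendant '[0,0,0,-0.18,0,0,0,-0.18,0,0,0,-0.18,0,0,0,-0.18,0,0,0,-0.18,0,0,0,-0.18,0,0,0,-0.18,0,0,0,-0.18,0,0,0,-0.13,0,0,0,0]'
python3 - <<'E'
from h import *
import pickle
d=grab('wrist','w3.png'); pickle.dump(d,open('d3.pkl','wb')); s=grab('scene'); pickle.dump(s,open('d3s.pkl','wb'))
print([np.round(proj(d,p)) for p in([.5856,.3115,.067],[.589,.312,.003])])
E
```

```text
clock: 14.05
position: [0.4798, 0.0293, 0.0153]
eef_rot: [180.0, -0.0, -0.0]
force: [-0.1, -0.8, -0.3]
grip_width: 0.05
clock: 15.05
position: [0.4803, 0.0293, 0.2485]
eef_rot: [180.0, -0.2, -0.0]
force: [0.2, 0.7, 0.1]
grip_width: 0.0918
clock: 15.8
position: [0.5759, 0.2707, 0.2449]
eef_rot: [180.0, 0.0, -0.0]
force: [0.1, -0.2, 0.3]
grip_width: 0.092
clock: 17.05
position: [0.5755, 0.2693, 0.2449]
eef_rot: [-180.0, 0.0, 89.9]
force: [0.1, 0.2, -0.3]
grip_width: 0.0917
[array([261., 133.]), array([262., 127.])]
```

View pics/w3.png

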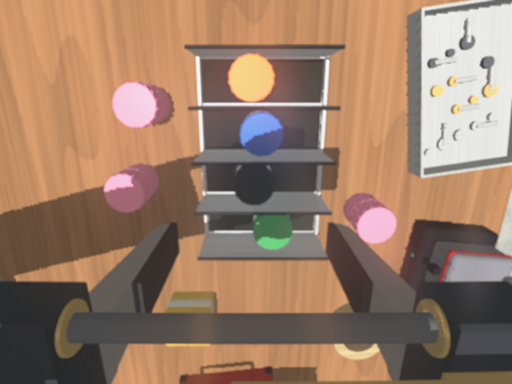

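The blue lid is at (261,133), exactly where predicted; orange is above it at (251,77) and black below at (254,183). Next: refine the lane centre.

Run:
```python
from h import *
import pickle
d=pickle.load(open('d3.pkl','rb'))
hsv=cv2.cvtColor(d['image'],cv2.COLOR_RGB2HSV); m=cv2.inRange(hsv,(105,110,50),(125,255,255)); m[:,:200]=0;m[:,330:]=0
c=max(cv2.findContours(m,0,2)[0],key=cv2.contourArea); print(cv2.minEnclosingCircle(c)); (u,v),_=cv2.minEnclosingCircle(c); print('jar',onz(d,u,v,.067))
print('fin tops L/R ends',[onz(d,*p,.079)[:2].round(4).tolist() for p in((190,107),(338,108),(194,157),(334,159),(185,47),(343,47),(198,206),(330,209))])
print('lips z.012',[onz(d,*p,.012)[:2].round(4).tolist() for p in((201,130),(322,130))])
print(pose()[:3,3])
g=cv2.cvtColor(d['image'],cv2.COLOR_RGB2GRAY); print(g[100:165,225].tolist())
```

```text
((260.5, 134.0), 22.005781173706055)
jar [0.58536394 0.31056136 0.067     ]
fin tops L/R ends [[0.509, 0.3412], [0.6685, 0.3397], [0.5101, 0.2866], [0.6683, 0.2838], [0.5076, 0.4007], [0.669, 0.4001], [0.5113, 0.2276], [0.6682, 0.2233]]
lips z.012 [[0.5083, 0.3094], [0.6679, 0.3088]]
[0.57552653 0.2693349  0.24495052]
[92, 97, 155, 228, 238, 205, 138, 99, 88, 85, 86, 89, 92, 93, 93, 91, 92, 91, 91, 90, 90, 90, 91, 89, 90, 89, 89, 89, 88, 88, 86, 87, 87, 86, 87, 86, 86, 86, 84, 85, 85, 85, 83, 83, 83, 81, 73, 69, 80, 107, 128, 132, 128, 128, 128, 127, 127, 127, 126, 126, 123, 111, 87, 67, 59]
```

```bash
python3 -m pendant '[4.1,1.0,0,0,0,0,5,0,0,0,5,0,0,0,4,0,0,0,3,0,0,0,2,0,0,0,1.5,0,0,0,1,0,0,0,0,0]'
python3 -m pendant '[0,0,0,0,0,0,0,0,0,0,0,0,0,0,0,0,0,0,0,0]' -1
python3 -m pendant '[0,0,-1.5,0,0,0,-2.5,0,0,0,-4,0,0,0,-5,0,0,0,-4,0,0,0,0,0]'
```

```text
clock: 18.27
position: [0.5855, 0.3103, 0.0299]
eef_rot: [-180.0, 0.0, 89.9]
force: [0.4, 0.6, 0.4]
grip_width: 0.0921
clock: 18.9
position: [0.5857, 0.3104, 0.0302]
eef_rot: [180.0, -0.0, 89.9]
force: [-0.2, 0.1, 0.8]
grip_width: 0.0495
clock: 19.65
position: [0.588, 0.3112, 0.2055]
eef_rot: [179.5, -0.2, 89.9]
force: [-0.5, -0.1, -2.4]
grip_width: 0.0495
```

```bash
python3 -m pendant '[-5.4,-0.6,0,0,-5.4,-0.6,0,0,-5.4,-0.6,0,0,-5.4,-0.6,0,0,-5.4,-0.6,0,0,-5.4,-0.6,0,0]'
python3 -m pendant '[0,0,0,0.18,0,0,0,0.18,0,0,0,0.18,0,0,0,0.18,0,0,0,0.18,0,0,0,0.18,0,0,0,0.18,0,0,0,0.178,0,0,0,0]'
python3 - <<'E'
from h import *
T=pose(); print(np.linalg.inv(T)@np.r_[.5166,-.3438,.03,1])
E
```

```text
clock: 20.4
position: [0.5476, -0.015, 0.198]
eef_rot: [-179.8, -0.0, 89.9]
force: [0.5, 0.2, -1.6]
grip_width: 0.0493
clock: 21.52
position: [0.5481, -0.0134, 0.1982]
eef_rot: [-179.9, 0.2, 7.7]
force: [-0.0, 0.6, -1.6]
grip_width: 0.0493
[-0.07478688  0.32349589  0.16805794  1.        ]
```

```bash
python3 -m pendant '[-1.07,4.62,0,0,-1.07,4.62,0,0,-1.07,4.62,0,0,-1.07,4.62,0,0,-1.07,4.62,0,0,-1.07,4.62,0,0,-1.07,4.62,0,0,0,0,0,0,0,0,0,0]'
python3 -m pendant '[0,0,4,0,0,0,4,0,0,0,3,0,0,0,2,0,0,0,1.5,0,0,0,1,0,0,0,0.5,0,0,0,0.4,0,0,0,0,0,0,0,0,0]'
```

```text
clock: 22.65
position: [0.5172, -0.3432, 0.199]
eef_rot: [-179.9, 0.1, 7.7]
force: [1.1, 1.4, -2.5]
grip_width: 0.0492
clock: 23.9
position: [0.5178, -0.3444, 0.0366]
eef_rot: [180.0, -0.0, 7.6]
force: [-0.7, 0.0, -1.7]
grip_width: 0.0494
```

```bash
python3 -m pendant '[0,0,0.3,0,0,0,0.3,0,0,0,0.1,0,0,0,0,0]'
python3 - <<'E'
from h import *
s=arm.state();print(s['position'],s['force'])
E
```

```text
clock: 24.4
position: [0.5177, -0.3442, 0.0302]
eef_rot: [180.0, 0.0, 7.6]
force: [-2.4, 1.2, 4.6]
grip_width: 0.0493
[ 0.51768321 -0.34418629  0.03017351] [-2.39858106  1.19684776  4.61762786]
```

On the floor (contact force +4.6 N). Next: release, rise and check.

```bash
python3 -m pendant '[0,0,0,0,0,0,0,0,0,0,0,0,0,0,-2,0,0,0,-4,0,0,0,-5,0,0,0,-5,0,-3.5,-3,-5,0,0,0,0,0]' 0.5
python3 - <<'E'
from h import *
import pickle
d=grab('wrist'); pickle.dump(d,open('d4.pkl','wb'))
hsv=cv2.cvtColor(d['image'],cv2.COLOR_RGB2HSV); m=cv2.inRange(hsv,(105,110,50),(125,255,255))
c=max(cv2.findContours(m,0,2)[0],key=cv2.contourArea); (u,v),r=cv2.minEnclosingCircle(c); print(u,v,r,onz(d,u,v,.067))
cv2.imwrite('pics/w4.png',d['image'][:,:,::-1])
E
python3 -m pendant '[0,-5.4,0,0,0,-5.4,0,0,0,-5.4,0,0,0,-5.4,0,0,0,-5.4,0,0,0,-5.4,0,0]' 1
python3 -m pendant '[0,0,0,-0.18,0,0,0,-0.18,0,0,0,-0.18,0,0,0,-0.18,0,0,0,-0.18,0,0,0,-0.18,0,0,0,-0.18,0,0,0,-0.178,0,0,0,0]'
python3 - <<'E'
from h import *
import pickle
d=grab('wrist'); pickle.dump(d,open('d5.pkl','wb')); a=pickle.load(open('d4.pkl','rb'))
print(np.round(proj(d,[.48,.029,.064])))
cv2.imwrite('pics/w5.png',np.hstack([cv2.resize(i['image'],(400,300))for i in(a,d)])[:,:,::-1])
E
```

```text
clock: 25.52
position: [0.483, -0.322, 0.2422]
eef_rot: [179.5, -0.4, 7.6]
force: [0.8, -0.6, 0.2]
grip_width: 0.0687
266.0 147.0 17.888643264770508 [ 0.51369184 -0.33608156  0.067     ]
clock: 26.32
position: [0.4387, 0.002, 0.2342]
eef_rot: [-179.9, 0.1, 7.5]
force: [0.6, 0.5, -0.2]
grip_width: 0.0918
clock: 27.45
position: [0.4392, 0.0003, 0.2342]
eef_rot: [-179.9, -0.0, 89.8]
force: [0.1, 0.8, -0.5]
grip_width: 0.0922
[288. 146.]
```

View pics/w5.png

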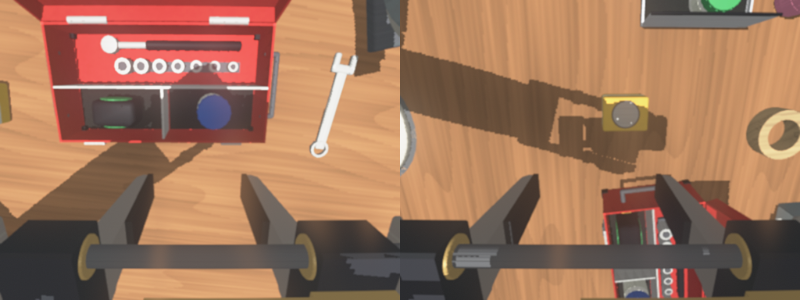

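The left panel shows the jar upright in bay1. The right panel shows the tin standing free on the bench with its long side along x, as predicted. Next I regrasp it across 66 mm.

```bash
python3 -m pendant '[2.9,4.08,0,0,0,0,5,0,0,0,5,0,0,0,4,0,0,0,3,0,0,0,2,0,0,0,1.4,0,0,0,1,0,0,0,0,0]'
python3 -m pendant '[0,0,0,0,0,0,0,0,0,0,0,0,0,0,0,0,0,0,0,0]' -1
python3 -m pendant '[0,0,-2.5,0,0,0,-4,0,0,0,-5,0,0,0,-4,0,0,0,-2,0,0,0,0,0]'
python3 -m pendant '[4.7,1.8,0,0,4.7,1.8,0,0,4.7,1.8,0,0,4.7,1.8,0,0,4.7,1.8,0,0,4.7,1.8,0,0,0,0,0,0,0,0,0,0]'
```

```text
clock: 28.62
position: [0.48, 0.0292, 0.0207]
eef_rot: [-179.9, -0.0, 89.9]
force: [-0.4, -0.1, 0.6]
grip_width: 0.0919
clock: 29.25
position: [0.4807, 0.0291, 0.0216]
eef_rot: [180.0, 0.0, 89.9]
force: [-1.6, 0.4, 5.2]
grip_width: 0.0655
clock: 30.0
position: [0.4811, 0.029, 0.1971]
eef_rot: [179.8, 0.0, 89.9]
force: [0.8, 0.8, -2.4]
grip_width: 0.0658
clock: 31.0
position: [0.5875, 0.3105, 0.1937]
eef_rot: [-179.8, 0.1, 90.0]
force: [0.2, -0.4, -2.5]
grip_width: 0.066
```

```bash
python3 -m pendant '[0,0,4,0,0,0,3,0,0,0,1,0,0,0,0,0,0,0,0,0]'
python3 - <<'E'
from h import *
d=grab('wrist'); s=grab('scene'); print(pose()[:3,3])
q=lambda P:np.round(proj(d,P))
print('fin y=.343,.2815 @x.52,.66',[q([x,y,.079]) for y in(.342,.281) for x in(.52,.66)])
print('tin bottom corners',[q([x,.3105+e,.095]) for e in(.025,-.025) for x in(.5545,.6205)])
cv2.imwrite('pics/w6.png',np.hstack([cv2.resize(d['image'],(480,360)),cv2.resize(s['image'][210:300,250:330],(320,360))])[:,:,::-1])
E
```

```text
clock: 31.62
position: [0.5897, 0.3111, 0.118]
eef_rot: [179.8, -0.1, 89.9]
force: [-0.1, -0.4, -2.1]
grip_width: 0.0658
[0.58961815 0.31128119 0.11789067]
fin y=.343,.2815 @x.52,.66 [array([154., 173.]), array([350., 173.]), array([162., 250.]), array([342., 249.])]
tin bottom corners [array([199., 188.]), array([297., 188.]), array([203., 255.]), array([294., 254.])]
```

View pics/w6.png

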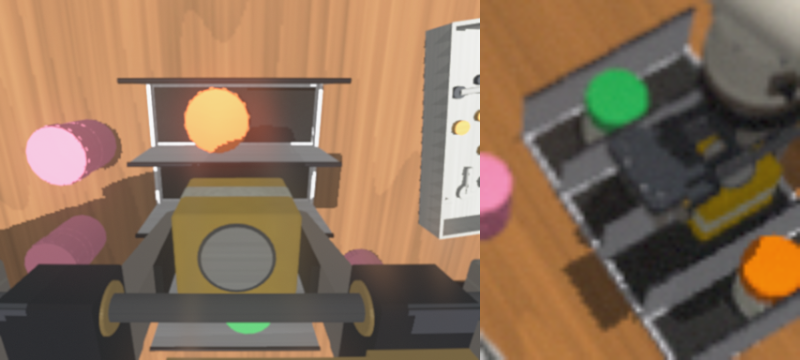

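The fin edges at rows 173 and 250 match fins at y = 0.342 and 0.281, so the lane centre is 0.3115 and the tin is at 0.311. Lowering now.

```bash
python3 -m pendant '[0,0,1,0,0,0,1.5,0,0,0,1.5,0,0,0,0,0]'
python3 -m pendant '[0,0,1.5,0,0,0,1.5,0,0,0,1,0,0,0,0.8,0,0,0,0,0]'
python3 -m pendant '[0,0,0.3,0,0,0,0.2,0,0,0,0,0]'
```

```text
clock: 32.22
position: [0.5867, 0.3105, 0.0732]
eef_rot: [-179.7, 0.1, 89.9]
force: [0.6, -0.4, -2.4]
grip_width: 0.0658
clock: 32.85
position: [0.588, 0.3109, 0.0272]
eef_rot: [-179.9, 0.0, 89.9]
force: [-0.3, 0.1, -1.5]
grip_width: 0.066
clock: 33.22
position: [0.5892, 0.3113, 0.0246]
eef_rot: [179.9, -0.0, 89.9]
force: [-1.9, -0.4, 5.4]
grip_width: 0.066
```

```bash
python3 -m pendant '[0,0,0,0,0,0,0,0,0,0,0,0,0,0,-2,0,0,0,-4,0,0,0,-5,0,0,0,-5,0]' 1
python3 -m pendant '[-4,-1,-3,0,-5,-2,-1,0,-5,-2,0,0,-5,-2,0,0,0,0,0,0,0,0,0,0]'
python3 - <<'E'
from h import *
s=grab('scene'); d=grab('side'); w=grab('wrist')
def y(s,lo,hi,box,z,n):
    hsv=cv2.cvtColor(s['image'],cv2.COLOR_RGB2HSV); m=cv2.inRange(hsv,lo,hi); M=np.zeros_like(m);x0,y0,x1,y1=box;M[y0:y1,x0:x1]=m[y0:y1,x0:x1]
    c=max(cv2.findContours(M,0,2)[0],key=cv2.contourArea);r=cv2.minAreaRect(c);print(n,r,onz(s,*r[0],z)[:2].round(4))
y(s,(20,120,60),(35,255,255),(280,230,340,290),.05,'tin scene')
y(s,(50,120,70),(80,255,255),(250,210,350,310),.062,'green'); y(s,(7,200,120),(15,255,255),(300,260,350,310),.062,'orange')
a=[cv2.resize(i,(400,300)) for i in(s['image'][90:330,120:440],d['image'][120:312,160:416])]
cv2.imwrite('pics/end.png',np.vstack([np.hstack(a),np.hstack([cv2.resize(w['image'],(400,300)),0*a[0]])])[:,:,::-1])
E
```

```text
clock: 34.1
position: [0.5887, 0.3111, 0.1863]
eef_rot: [179.9, -0.0, 89.9]
force: [1.3, 0.3, -0.6]
grip_width: 0.0915
clock: 34.85
position: [0.5189, 0.1214, 0.2244]
eef_rot: [179.9, -0.0, 89.9]
force: [-0.4, -0.2, 0.6]
grip_width: 0.0917
tin scene ((307.6384582519531, 262.9923400878906), (15.504340171813965, 23.194494247436523), 60.2551155090332) [0.5865 0.3063]
green ((283.7500305175781, 234.25001525878906), (14.142135620117188, 14.849242210388184), 45.0) [0.601  0.1877]
orange ((324.56036376953125, 279.47412109375), (7.615774154663086, 15.36285400390625), 66.80140686035156) [0.5761 0.3817]
```

View pics/end.png

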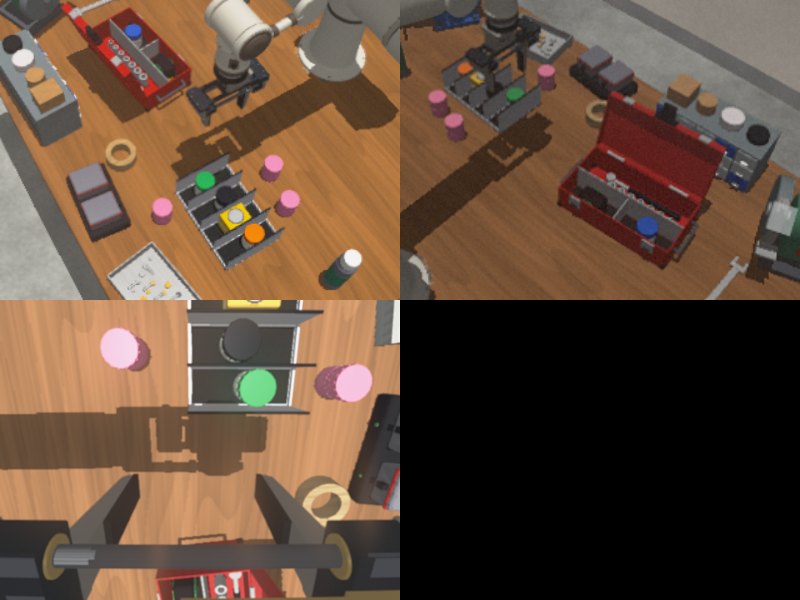

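The final views show the tin upright in its lane at (235,215), the jar in the bay at (647,226), the lid back, and the bystanders in place. Handing in.

```bash
python3 -c "
from workcell import arm
s=arm.state();print(s['clock'],s['force']);print(arm.hand_in())"
```

```text
35.0 [0.09428726 0.07865614 0.10648318]
the job is handed in; nothing more can be done
None
```

The swap is done and handed in at 35 s of the 70 s allowed. I opened the toolbox lid by its tongue onto its stop, and it stays open. The tin came out of bay1 (the toolbox's -y side) and stood briefly on the bench for a regrasp across 66 mm. The blue-lidded jar then went into bay1 and the tin into lane 1.

**Last checks:**
- **Lid:** it stays back in the pictures. I didn't measure its angle, only that the grip followed the arc to within about 1 cm of its end point.
- **Jar:** it stands upright in bay1. Measured from the wrist picture, its lid is about 8 mm from the bay centre, against the 55 mm allowed.
- **Tin:** it stands upright in lane 1. At release the gripper was at (0.589, 0.311), within about 1 mm of the lane centre. The scene-camera colour blob read about 5 mm off in y, probably because the visible side face biases it; the limit is 30 mm.
- **Setting down:** both were lowered slowly onto the floor, with about 5 N contact before release.
- **Bystanders:** the green jar is within 2 mm of its start. The orange reading (0.576, 0.382) is about 5 mm from the start reading, probably noise from a partly clipped colour mask. I checked the rest by eye only, and they look unmoved.
- **Robot:** clear of everything, with near-zero force.

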